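Clear the two through-bores of a dry block with a probe pin

TASK

Two of the four bores in the metal block go right through and the other two are blind, but an identical stopper part-way down each hides which is which. Take the probe pin from its stand, probe the bores gently, and in both through-bores push the stopper right down until the pin's collar meets the block, without breaking the thin floor of a blind bore. Then put the pin back fully down in its stand and let go, leaving the glass beaker and the small glass jar between stand and block undisturbed.

Things in the scene. Friction and masses are not known exactly. Their poses are not given: they have to be found in the camera images.
- block: fixed bare-aluminium block, 150 x 150 mm, 90 mm high, black carrying handle on its robot side; origin at the centre of its underside. Four like vertical bores in a square, 68 mm apart. In each a grey stopper, 14 mm across, lies 12 to 15 mm below the mouth; it slides down under about 4 N and stays where it is left. Which two bores go through differs from start to start
- bore1 (a point): mouth centre of a round 16 mm bore in the block's top face; z axis up along the bore. If it goes through, its stopper can be pushed down until its top is 67 mm below the mouth. If blind, the stopper stops on a thin floor with its top 24 mm below the mouth; the floor gives way (breaks) above about 28 N
- bore2 (a point): mouth centre of the second bore, like bore1
- bore3 (a point): mouth centre of the third bore, like bore1
- bore4 (a point): mouth centre of the fourth bore, like bore1
- through_a (a joint): how far the stopper of one of the two through-bores has been pushed down, in m, 0 to 0.055; starts at 0 to 0.003; about 0.046 when the pin's collar meets the block
- through_b (a joint): the same for the other through-bore
- floor_c (a joint): how far the thin floor of one of the blind bores has been pushed in, in m; 0 when sound, 0.012 at most
- floor_d (a joint): the same for the other blind bore
- pin_grip (a point): middle of the round black handle of the steel probe pin, on its axis (z axis along the pin, up from tip to handle). Handle 20 mm in diameter, 52 mm long; below it a steel collar 32 mm in diameter, 6 mm thick, its underside 32 mm below this point; below that a shank 12 mm in diameter, 58 mm long, whose last 8 mm taper to a 7 mm flat tip, 90 mm below this point. 150 g. It starts upright in the stand, hanging by its collar
- stand_mouth (a point): centre of the mouth of the 20 mm vertical through-hole in the top of the fixed white plastic stand (70 x 70 mm, 70 mm high, 90 x 90 mm foot). With the pin fully down in it, the collar rests on the stand and pin_grip is 32 mm above this point
- beaker: glass beaker, 68 mm in diameter, 85 mm high, standing between stand and block, towards the robot; origin at the centre of its underside
- tube_jar: small glass jar, 40 mm in diameter, 100 mm high, standing between stand and block, on the far side; origin at the centre of its underside
Mind the look-alikes: they are no part of the job. What is shaped like the part that bears stand_mouth but purple or red is not meant.

How it is judged:
On the way, in this order (a step that is already met when the one before it is completed fails the run):
1. the pin has been taken out of its stand (z of pin_grip in the frame of stand_mouth above 0.1 m), for 0.1 s.
2. the stoppers of both through-bores have been pushed right down (value of joint each of through_a, through_b above 0.038 m), for 0.1 s.
At the end, for the whole second after the job is handed in: Both through-bore stoppers are at least 38 mm down from their top position, both blind floors have given less than 4 mm, and the pin stands upright (within 0.1 rad) in its stand, its collar within 4 mm of the stand's top and its axis within 8 mm of the hole's, released and at rest (all of step 2 and value of joint each of floor_c, floor_d below 0.004 m and horizontal distance between pin_grip and stand_mouth below 0.008 m and z of pin_grip in the frame of stand_mouth below 0.036 m and angle between pin_grip's own z axis and vertical below 0.1 rad); the robot touches nothing.
It fails at once if the floor of a blind bore is broken (pushed in 4 mm or more) (value of joint any of floor_c, floor_d above 0.004 m).
It fails at once if the beaker or the jar is shoved more than 30 mm or tipped over (distance of any of beaker, tube_jar from where it was at the start of the episode above 0.03 m or angle between any of beaker, tube_jar's own z axis and vertical above 0.35 rad).
It also fails if it takes over 61 s, if anything falls off the work surface, if the arm or the gripper's body presses on something with over 40 N, if the wrist force passes 120 N, or if a joint passes its speed limit or range.

ROBOT

A 6-joint arm with a two-finger parallel gripper is mounted at the origin on the work surface. World frame = base frame: x ahead of the robot, y to its left, z up, the work surface at z = 0. Lengths are in m, angles in rad, forces in N, time in s.
With the tool pointing down it reaches from about 0.2 to 0.875 m from the base axis. Payload 3.4 kg.
Tool frame: the origin (TCP) lies at the very end of the fingers, on their centre line; the grasp point (between the pads) lies 19 mm behind it (ctrl.grip_depth is the distance from the TCP to the grasp point, in m); z points along the fingers, x is the direction in which the jaws open and shut, and the axes are right-handed (so a half turn about z gives the same grasp; the last joint's range is limited). The gripper opens to 94 mm and grips with 3 to 60 N. Pads are 16 mm wide; open, the fingers measure 119 mm over their backs; the gripper's body (75 mm by 177 mm) begins 78 mm behind the grasp point.
Start: joints at [1.223, 0.276, 1.505, -0, 1.361, -0.121], TCP at [0.129, 0.56, 0.166] pointing down, gripper open.
Joint ranges: [-2.89, 2.89], [-0.75, 2.08], [0.22, 2.7], [-1.18, 4.32], [0.11, 2.71], [-2.7, 2.7]. Speed limits (rad/s): [2.57, 2.57, 3.14, 3.14, 3.14, 3.14].

INTERFACE

Orientations are given as [roll, pitch, yaw] about the fixed x, y, z axes, in that order (R = Rz(yaw) Ry(pitch) Rx(roll)).
In Python, from station import ctrl, cams, workorder gives the robot as it stands. The module is installed in compiled form; this text tells all that it offers.
- The arm moves only by the tool move_arm, never from a script. Its argument "moves" is text: rows parted by semicolons, each of 5 numbers parted by spaces: the shift along the tool's x, y, z in cm, then the turn about the tool's z in rad, then the finger opening in cm, from 0 to 9.4. In form: x y z turn gripper; .... A call has 1 to 8 rows; each row shifts and turns the pose as measured when the row begins, along the tool's axes as they then stand; what a row does not reach is not made up. A row lasts 1/10 s, in which the tool goes at most 50 mm and 8.59 degrees, less where a joint would pass 70% of its speed; a pose out of reach is approached as far as the arm can. A call is refused whole if a number of a shift passes 5 or a number of a turn 0.15, either way. A call with a gripper value outside its range is refused whole. The fingers move at their own pace and stop on an object; the grip force is fixed at half the most. Time passes only in rows, so rows that do not move let the fingers close. It gives the time, the measured TCP pose, the force and the opening at its end, in the units of the state.
- ctrl.sense(): the state, without advancing time (a new reading comes with each control period).
- cams.get_image(name): name is "side" or "top"; returns the picture (400x640x3 uint8, red, green, blue); there is no depth.
- cams.camera_info(name): a dict with "fx", "fy", "cx", "cy" (pixels), "dist" ([k1, k2, p1, p2, k3] as OpenCV has them; the pictures are not rectified), "rvec" (rotation vector, rad) and "tvec" (3), from world to camera coordinates, as OpenCV has them. Camera axes: x right, y down, z forward; pixel columns grow to the right and rows downward; lengths in m; the calibration is good to about 2 mm. A picture is of the moment at which its call begins. camera_info takes no time and is no camera call.
- workorder.finish_job(): hands the job in, once; it reports no verdict.
Trained networks look in the newest picture that a camera, given by its name, has taken for a name from the list of things; names that differ only in an ending like _2 or _b are one class to them, and where a whole thing is asked for, a point or a joint stands for the part that bears it (a point fixed in the world has none). Each returns a list of dicts, best first, with "p" (0 to 1); they miss things now and then, are a little off and sometimes report something else, mostly with a low value. They report only what shows in the picture. A call takes as long as a camera call. They do not tell look-alikes from the thing itself.
- cams.recognise(label, camera): "at" ([x, y, z] in m, in world coordinates, good to about 4 mm: the middle of the surface that is visible of it).
- cams.trace(label, camera): "pixels" (400x640 bool, what is visible of it).
- cams.spot_point(label, camera): "at" ([x, y, z] in m, in world coordinates, good to about 4 mm: a listed point, or the origin of a listed thing).
The state is a dict: "clock": time; "joint_positions": joint angles; "joint_vel": joint speeds; "effort": joint torques, N m; "ee_pos": TCP position; "tcp_rot": TCP orientation; "wrist_force": force on the tool from outside, world axes, zero at the start; "ft_torque": the same for the moment, N m; "opening": opening from 0.0 (shut) to 1.0 (fully open).
Only numpy, scipy, OpenCV 4.12 (cv2) and the standard library are available. Lean on these libraries where they do the work, as an engineer would, in place of code of your own. Each camera call takes 0.05 s, during which the arm holds its last target. There are 200 camera calls.

## Working session

There is one attempt and no reset: what is moved stays moved. The work goes in short steps, Python scripts to look and compute and a tool call to move; the robot and the scene stay as the last step left them, time stands still between calls to the robot, and variables do not carry over. Pictures are saved under pics/ and viewed, about 8 in all and at most 12, crops included, and the job is handed in when it is done.

Besides the shell and the picture viewer there is one more tool, called by a JSON object that holds its "method" and its "body", one argument or row to a line. move_arm: Moves the arm, as the interface text tells. Its arguments: {"type":"object","properties":{"moves":{"type":"string"}},"required":["moves"]}

```bash
mkdir -p pics
python3 - <<'E'
from station import ctrl,cams
import cv2,numpy as np
s=ctrl.sense();print(s['clock'],s['ee_pos'],s['tcp_rot'],s['wrist_force'])
for c in("top","side"):
    im=cams.get_image(c);cv2.imwrite(f'pics/{c}0.png',im[:,:,::-1])
    for l in("stand_mouth","pin_grip","bore1","block","beaker","tube_jar"):
        print(c,l,[(round(d['p'],2),np.round(d['at'],4).tolist()) for d in cams.spot_point(l,c)][:6])
E
```

```text
0.0 [0.12907886 0.55967921 0.16542872] [-3.14139958e+00  1.77243597e-03  1.34402588e+00] [-0.3371555  -0.31215144  0.09601536]
top stand_mouth [(0.95, [0.3102, 0.1436, 0.0697]), (0.89, [0.2672, 0.3699, 0.0728]), (0.67, [0.4719, 0.2635, 0.0712])]
top pin_grip [(0.47, [0.4741, 0.261, 0.0985])]
top bore1 [(0.9, [0.5309, -0.1424, 0.0911]), (0.69, [0.6134, -0.1827, 0.0866]), (0.68, [0.6734, 0.0801, -0.0013]), (0.66, [0.5905, -0.114, 0.0888]), (0.63, [0.5463, -0.1966, 0.0925])]
top block [(0.79, [0.5768, -0.1557, -0.0022])]
top beaker [(0.83, [0.4544, 0.0638, 0.0011])]
top tube_jar [(0.89, [0.6796, 0.0805, 0.0005])]
side stand_mouth [(0.64, [0.2698, 0.3691, 0.076]), (0.62, [0.3103, 0.147, 0.0712])]
side pin_grip [(0.65, [0.4761, 0.2634, 0.1015]), (0.56, [0.5473, -0.1944, 0.0876])]
side bore1 [(0.98, [0.6139, -0.18, 0.0921]), (0.9, [0.5254, -0.1392, 0.0903]), (0.82, [0.5497, -0.1956, 0.0879])]
side block [(0.77, [0.573, -0.1586, 0.003])]
side beaker [(0.89, [0.4546, 0.0639, 0.0014])]
side tube_jar [(0.59, [0.6788, 0.0846, 0.0024])]
```

```bash
python3 -c "
import cv2,numpy as np
a=cv2.imread('pics/top0.png');b=cv2.imread('pics/side0.png')
cv2.imwrite('pics/both0.png',cv2.resize(np.vstack([a,b]),(480,600),interpolation=cv2.INTER_AREA))"
```

```text
(no output)
```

View pics/top0.png

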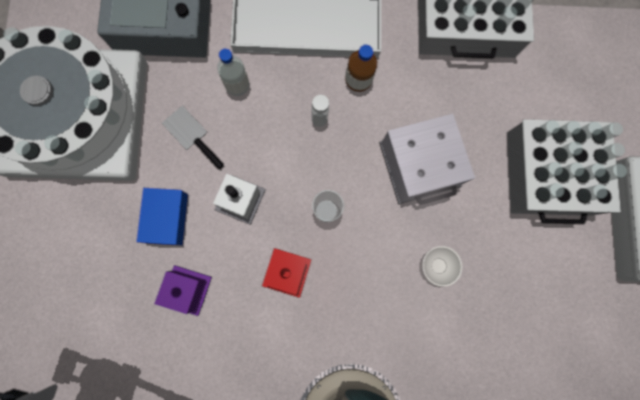

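View pics/side0.png

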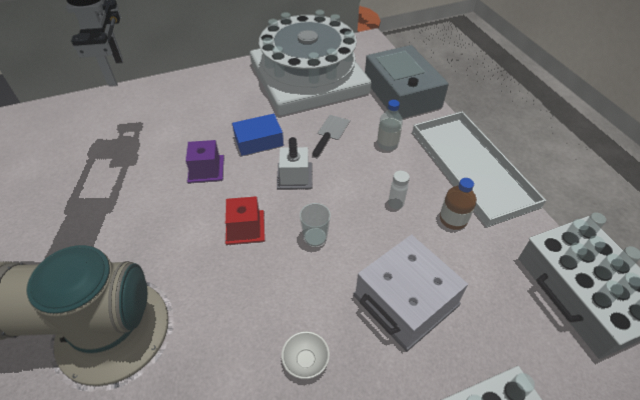

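The top view shows the white stand with the black-handled pin at (236,193), the beaker at (328,209), the jar at (320,110), and the block's bores near (411,143), (441,136), (451,165) and (420,173). The red and purple stands are look-alikes. Next I refine the bore and stand positions from pixels.

```bash
cat > h.py <<'E'
import numpy as np,cv2
from station import ctrl,cams
from scipy.spatial.transform import Rotation as R
def K(c):
    i=cams.camera_info(c);return np.array([[i['fx'],0,i['cx']],[0,i['fy'],i['cy']],[0,0,1.]]),np.array(i['dist']),np.array(i['rvec'],float),np.array(i['tvec'],float)
def proj(P,c):
    k,d,r,t=K(c);return cv2.projectPoints(np.array(P,float).reshape(-1,1,3),r,t,k,d)[0].reshape(-1,2)
def back(px,c,z):
    k,d,r,t=K(c);n=cv2.undistortPoints(np.array(px,float).reshape(-1,1,2),k,d).reshape(-1,2)
    M=cv2.Rodrigues(r)[0];C=-M.T@t;v=np.c_[n,np.ones(len(n))]@M
    return C+v*((z-C[2])/v[:,2])[:,None]
def go(goal):
    s=ctrl.sense();m=R.from_euler('xyz',s['tcp_rot']).as_matrix()
    print('t',round(s['clock'],2),'pos',np.round(s['ee_pos'],4),'rot',np.round(s['tcp_rot'],3),'tool-shift cm',np.round(m.T@(np.array(goal)-s['ee_pos'])*100,2))
def dark(c,px,r=8):
    g=cv2.imread(f'pics/{c}0.png',0).astype(float);x,y=np.round(px).astype(int)
    w=g[y-r:y+r+1,x-r:x+r+1];w=np.clip(np.median(w)-15-w,0,40);Y,X=np.mgrid[y-r:y+r+1,x-r:x+r+1]
    return [(X*w).sum()/w.sum(),(Y*w).sum()/w.sum()]
E
python3 - <<'E'
from h import *
b=[[.5905,-.114,.09],[.6137,-.1815,.09],[.548,-.196,.09],[.528,-.141,.09]]
for c in("top","side"):
    p=[dark(c,q) for q in proj(b,c)];w=back(p,c,.09);print(c,np.round(p,1).tolist(),np.round(w,4).tolist(),w.mean(0))
    print([round(np.linalg.norm(w[i]-w[i-1]),4) for i in range(4)])
    g=cv2.imread(f'pics/{c}0.png');q=proj([[.475,.262,.1]],c)[0].astype(int)
    cv2.imwrite(f'pics/p_{c}.png',cv2.resize(g[q[1]-35:q[1]+35,q[0]-35:q[0]+35],None,fx=5,fy=5));print('crop origin',q-35)
cv2.imwrite('pics/pp.png',np.hstack([cv2.imread('pics/p_top.png'),cv2.imread('pics/p_side.png')]))
for z,p in((.07,[.474,.262,.07]),): print(proj([p],"top"),proj([p],"side"))
go([.474,.262,.20])
E
```

```text
top [[411.1, 143.0], [440.7, 135.1], [450.8, 164.5], [420.9, 172.5]] [[0.5964, -0.1157, 0.09], [0.6164, -0.1808, 0.09], [0.5514, -0.2012, 0.09], [0.5318, -0.136, 0.09]] [ 0.57399254 -0.15842887  0.09      ]
[np.float64(0.0678), np.float64(0.068), np.float64(0.0681), np.float64(0.068)]
crop origin [196 157]
side [[411.7, 257.5], [437.4, 280.8], [412.9, 301.0], [387.3, 276.0]] [[0.595, -0.1143, 0.09], [0.6148, -0.1792, 0.09], [0.5499, -0.1993, 0.09], [0.5301, -0.134, 0.09]] [ 0.57247526 -0.15669791  0.09      ]
[np.float64(0.0679), np.float64(0.0679), np.float64(0.0679), np.float64(0.0682)]
crop origin [257 113]
[[233.75874598 195.44307544]] [[292.49139322 157.35718859]]
t 0.7 pos [0.1293 0.5603 0.1663] rot [-3.142 -0.     1.344] tool-shift cm [-21.31  40.29  -3.37]
```

View pics/pp.png

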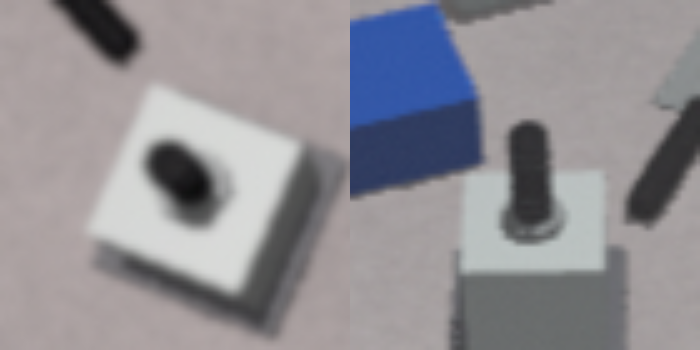

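Run:
```python
from h import *
print(back([[234.8,194.5]],"top",.07),back([[293.4,156.8]],"side",.07))
print(back([[228.8,188.8]],"top",.128),back([[292,139]],"side",.128))
```

```text
[[0.47610908 0.25990559 0.07      ]] [[0.47674181 0.26301945 0.07      ]]
[[0.47705094 0.26104856 0.128     ]] [[0.47634855 0.26417057 0.128     ]]
```

{"method": "move_arm", "body": {
  "moves": "-2.6 5 -0.4 0 9.4;-2.6 5 -0.4 0 9.4;-2.6 5 -0.4 0 9.4;-2.6 5 -0.4 0 9.4;-2.6 5 -0.4 0 9.4;-2.6 5 -0.4 0 9.4;-2.6 5 -0.4 0 9.4;-2.6 5 -0.4 0 9.4"
}}

```text
clock: 1.5
ee_pos: [0.4363, 0.3023, 0.1946]
tcp_rot: [3.141, -0.005, 1.357]
wrist_force: [0.1, 1.2, 0.4]
opening: 1.0
```

{"method": "move_arm", "body": {
  "moves": "-1.5 2.4 0 0 9.4;-1.5 2.4 0 0 9.4;0 0 0 0 9.4"
}}

```text
clock: 1.8
ee_pos: [0.484, 0.2564, 0.195]
tcp_rot: [3.137, -0.005, 1.349]
wrist_force: [0.2, 1.5, 0.2]
opening: 0.995
```

Run:
```python
from h import *
go([.4765,.262,.086])
```

```text
t 1.8 pos [0.484  0.2564 0.195 ] rot [ 3.137 -0.005  1.349] tool-shift cm [ 0.32 -0.91 10.9 ]
```

{"method": "move_arm", "body": {
  "moves": "0.3 -0.9 3 0 9.4;0 0 0 0 9.4;0 0 0 0 9.4"
}}

```text
clock: 2.1
ee_pos: [0.4763, 0.262, 0.1655]
tcp_rot: [3.137, -0.007, 1.347]
wrist_force: [0.2, -0.8, 0.7]
opening: 0.998
```

Run:
```python
from h import *
go([.4765,.262,.086])
```

```text
t 2.1 pos [0.4763 0.262  0.1655] rot [ 3.137 -0.007  1.347] tool-shift cm [-0.06 -0.02  7.95]
```

{"method": "move_arm", "body": {
  "moves": "0 0 2.5 0 9.4;0 0 2.5 0 9.4;0 0 0 0 9.4;0 0 0 0 9.4"
}}

```text
clock: 2.5
ee_pos: [0.4791, 0.2661, 0.1204]
tcp_rot: [3.129, -0.013, 1.351]
wrist_force: [0.3, -0.7, 0.2]
opening: 1.004
```

Run:
```python
from h import *
go([.4765,.262,.086])
cv2.imwrite('pics/top1.png',cv2.resize(cams.get_image('top')[130:250,170:300,::-1],None,fx=4,fy=4))
cv2.imwrite('pics/side1.png',cv2.resize(cams.get_image('side')[70:190,230:360,::-1],None,fx=3,fy=3))
```

```text
t 2.5 pos [0.4791 0.2661 0.1204] rot [ 3.129 -0.013  1.351] tool-shift cm [-0.5  -0.21  3.43]
```

View pics/side1.png

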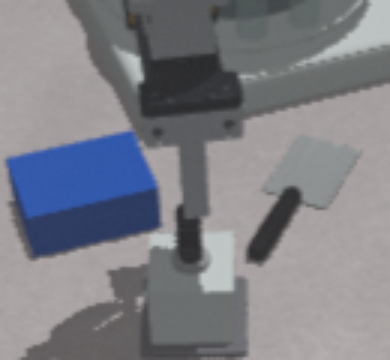

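Fingers straddle the pin handle in the side view. I correct the 5 mm drift, then descend the rest and grip.

{"method": "move_arm", "body": {
  "moves": "-0.5 -0.2 1 0 9.4;0 0 1.2 0 9.4;0 0 1.2 0 9.4;0 0 0 0 9.4;0 0 0 0 9.4"
}}

```text
clock: 3.1
ee_pos: [0.4778, 0.2621, 0.086]
tcp_rot: [3.125, -0.015, 1.351]
wrist_force: [0.1, 0.2, -0.5]
opening: 1.003
```

Run:
```python
from h import *
go([.4765,.262,.086])
```

```text
t 3.1 pos [0.4778 0.2621 0.086 ] rot [ 3.125 -0.015  1.351] tool-shift cm [-0.03 -0.13 -0.  ]
```

{"method": "move_arm", "body": {
  "moves": "0 -0.1 0 0 5;0 0 0 0 3;0 0 0 0 1.5;0 0 0 0 1.5;0 0 0 0 1.5;0 0 0 0 1.5;0 0 0 0 1.5;0 0 0 0 1.5"
}}

```text
clock: 3.9
ee_pos: [0.4777, 0.2627, 0.0869]
tcp_rot: [3.124, -0.016, 1.351]
wrist_force: [1.0, -0.4, 0.5]
opening: 0.357
```

{"method": "move_arm", "body": {
  "moves": "0 0 0 0 0.5;0 0 0 0 0.5;0 0 0 0 0.5;0 0 0 0 0.5;0 0 0 0 0.5;0 0 0 0 0.5"
}}

```text
clock: 4.5
ee_pos: [0.4777, 0.2625, 0.087]
tcp_rot: [3.124, -0.016, 1.351]
wrist_force: [-0.6, 0.9, -0.7]
opening: 0.185
```

{"method": "move_arm", "body": {
  "moves": "0 0 0 0 0.5;0 0 -1 0 0.5;0 0 -1 0 0.5;0 0 0 0 0.5"
}}

```text
clock: 4.9
ee_pos: [0.4766, 0.2621, 0.1079]
tcp_rot: [3.125, -0.015, 1.351]
wrist_force: [0.3, 0.2, -1.7]
opening: 0.181
```

Run:
```python
from h import *
s=ctrl.sense();print(s['wrist_force'],s['opening'])
cv2.imwrite('pics/t2.png',cv2.resize(cams.get_image('top')[140:240,180:290,::-1],None,fx=4,fy=4))
cv2.imwrite('pics/s2.png',cv2.resize(cams.get_image('side')[90:190,240:350,::-1],None,fx=4,fy=4))
cv2.imwrite('pics/c2.png',cv2.resize(np.hstack([cv2.imread('pics/t2.png'),cv2.imread('pics/s2.png')]),None,fx=.9,fy=.9))
```

```text
[ 0.30688174  0.17099389 -1.70426821] 0.18141536147073403
```

View pics/c2.png

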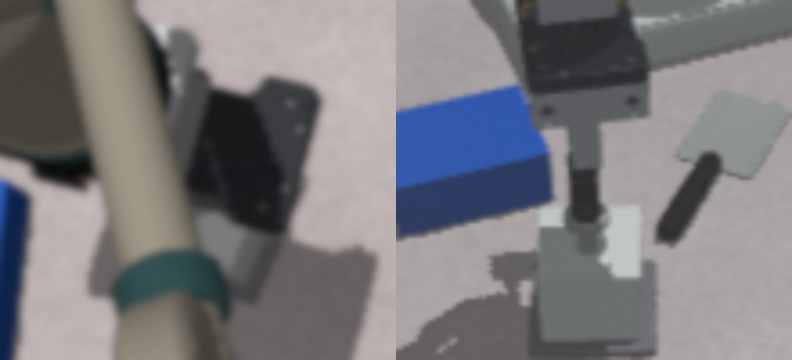

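{"method": "move_arm", "body": {
  "moves": "0 0 -1.5 0 0.5;0 0 -1.5 0 0.5;0 0 -1.5 0 0.5;0 0 -1.5 0 0.5;0 0 -1.5 0 0.5;0 0 -1.5 0 0.5;0 0 -1.5 0 0.5;0 0 -1.5 0 0.5"
}}

```text
clock: 5.8
ee_pos: [0.4698, 0.2591, 0.2258]
tcp_rot: [3.137, -0.008, 1.351]
wrist_force: [-0.6, 0.7, -1.3]
opening: 0.185
```

Run:
```python
from h import *
go([.5969,-.1145,.225])
```

```text
t 5.8 pos [0.4698 0.2591 0.2258] rot [ 3.137 -0.008  1.351] tool-shift cm [-33.69  20.54  -0.09]
```

{"method": "move_arm", "body": {
  "moves": "-2.5 1.5 -0.1 0 0.5;-3.2 1.9 0 0 0.5;-3.2 1.9 0 0 0.5;-3.2 1.9 0 0 0.5;-3.2 1.9 0 0 0.5;-3.2 1.9 0 0 0.5;-3.2 1.9 0 0 0.5;-3.2 1.9 0 0 0.5"
}}

```text
clock: 6.6
ee_pos: [0.5624, -0.0197, 0.2255]
tcp_rot: [3.137, -0.013, 1.361]
wrist_force: [-0.2, -0.0, -2.2]
opening: 0.184
```

Run:
```python
from h import *
go([.5969,-.1145,.225])
```

```text
t 6.6 pos [ 0.5624 -0.0197  0.2255] rot [ 3.137 -0.013  1.361] tool-shift cm [-8.55  5.35 -0.04]
```

{"method": "move_arm", "body": {
  "moves": "-2.5 1.5 0 0 0.5;-2.3 1.4 0 0 0.5;-2 1.2 0 0 0.5;-1 0.7 0 0 0.5;0 0 0 0 0.5;0 0 0 0 0.5"
}}

```text
clock: 7.2
ee_pos: [0.5933, -0.1141, 0.221]
tcp_rot: [-3.141, -0.013, 1.354]
wrist_force: [0.2, 0.5, -1.2]
opening: 0.187
```

Run:
```python
from h import *
go([.5969,-.1145,.205])
```

```text
t 7.2 pos [ 0.5933 -0.1141  0.221 ] rot [-3.141 -0.013  1.354] tool-shift cm [0.02 0.36 1.6 ]
```

```bash
cat >> h.py <<'E'
B=np.array([[.5957,-.115,.09],[.6156,-.180,.09],[.5507,-.2003,.09],[.531,-.135,.09]])
G=R.from_euler('xyz',[3.124,-.016,1.351]).as_matrix()
def pin(l):  # world point on pin, l below pin_grip
    s=ctrl.sense();m=R.from_euler('xyz',s['tcp_rot']).as_matrix()
    return s['ee_pos']+m@G.T@(np.array([.4765,.262,.102-l])-[.4777,.2625,.087])
def tipgo(goal,l=.09):
    s=ctrl.sense();m=R.from_euler('xyz',s['tcp_rot']).as_matrix();t=pin(l)
    print('t',round(s['clock'],2),'F',np.round(s['wrist_force'],1),'rot',np.round(s['tcp_rot'],3),'tip',np.round(t,4),'axis',np.round((pin(0)-pin(.09))/.09,3),'shift cm',np.round(m.T@(np.array(goal)-t)*100,2))
E
python3 - <<'E'
from h import *
tipgo(B[0]+[0,0,.005])
im=cams.get_image('side');p=proj([pin(.09),pin(0),B[0]],'side')
im=im[200:330,360:480,::-1].copy();im=cv2.resize(im,None,fx=4,fy=4)
for q in p: cv2.circle(im,tuple(np.int32((q-[360,200]+.5)*4)),2,(0,0,255),-1)
cv2.imwrite('pics/s3.png',im)
E
```

```text
t 7.2 F [ 0.2  0.5 -1.2] rot [-3.141 -0.013  1.354] tip [ 0.5908 -0.1146  0.1461] axis [ 0.018 -0.001  1.   ] shift cm [-0.    0.49  5.11]
```

View pics/s3.png

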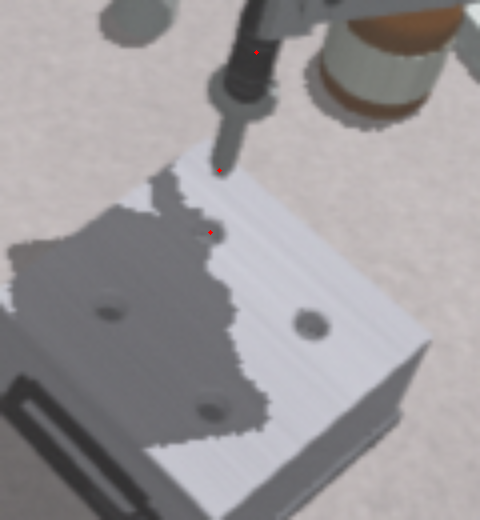

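Modelled tip (219,171) and seen tip (221,174) agree to about 1 px, so the pin model holds. I approach bore A.

{"method": "move_arm", "body": {
  "moves": "0 0.25 0.5 0 0.5;0 0.25 1 0 0.5;0 0 1 0 0.5;0 0 1 0 0.5;0 0 1 0 0.5;0 0 0 0 0.5;0 0 0 0 0.5"
}}

```text
clock: 7.95
ee_pos: [0.5968, -0.1096, 0.1714]
tcp_rot: [-3.139, -0.014, 1.36]
wrist_force: [0.8, 0.0, -0.8]
opening: 0.183
```

Run:
```python
from h import *
tipgo(B[0]+[0,0,-.01])
```

```text
t 7.95 F [ 0.8  0.  -0.8] rot [-3.139 -0.014  1.36 ] tip [ 0.5941 -0.1099  0.0964] axis [ 0.021 -0.003  1.   ] shift cm [-0.49  0.27  1.63]
```

{"method": "move_arm", "body": {
  "moves": "-0.5 0.25 0 0 0.5;0 0 0 0 0.5;0 0 0 0 0.5"
}}

```text
clock: 8.25
ee_pos: [0.599, -0.116, 0.1721]
tcp_rot: [-3.14, -0.014, 1.359]
wrist_force: [-0.4, -0.2, -1.4]
opening: 0.183
```

Run:
```python
from h import *
tipgo(B[0]+[0,0,-.01])
```

```text
t 8.25 F [-0.4 -0.2 -1.4] rot [-3.14  -0.014  1.359] tip [ 0.5964 -0.1163  0.0971] axis [ 0.019 -0.002  1.   ] shift cm [ 0.09 -0.09  1.71]
```

{"method": "move_arm", "body": {
  "moves": "0.1 -0.1 0.2 0 0.5;0 0 0.3 0 0.5;0 0 0.3 0 0.5;0 0 0.3 0 0.5;0 0 0.3 0 0.5;0 0 0 0 0.5;0 0 0 0 0.5"
}}

```text
clock: 8.95
ee_pos: [0.5984, -0.1146, 0.1573]
tcp_rot: [-3.141, -0.014, 1.359]
wrist_force: [-0.0, 0.2, -1.5]
opening: 0.186
```

Run:
```python
from h import *
tipgo(B[0]+[0,0,-.02])
```

```text
t 8.95 F [-0.   0.2 -1.5] rot [-3.141 -0.014  1.359] tip [ 0.5958 -0.1149  0.0824] axis [ 0.018 -0.002  1.   ] shift cm [-0.03 -0.01  1.24]
```

{"method": "move_arm", "body": {
  "moves": "0 0 0.2 0 0.5;0 0 0.2 0 0.5;0 0 0.2 0 0.5;0 0 0.2 0 0.5;0 0 0.2 0 0.5"
}}

```text
clock: 9.45
ee_pos: [0.5997, -0.1147, 0.1482]
tcp_rot: [3.139, -0.014, 1.359]
wrist_force: [-1.0, 0.2, 1.9]
opening: 0.182
```

Run:
```python
from h import *
tipgo(B[0]+[0,0,-.024])
```

```text
t 9.45 F [-1.   0.2  1.9] rot [ 3.139 -0.014  1.359] tip [ 0.5974 -0.1152  0.0732] axis [ 0.015 -0.001  1.   ] shift cm [-0.03 -0.17  0.72]
```

{"method": "move_arm", "body": {
  "moves": "0 -0.1 0.15 0 0.5;0 0 0.15 0 0.5;0 0 0.15 0 0.5;0 0 0.15 0 0.5"
}}

```text
clock: 9.85
ee_pos: [0.6, -0.1148, 0.1437]
tcp_rot: [3.135, -0.014, 1.359]
wrist_force: [-0.4, -0.4, 2.0]
opening: 0.184
```

Run:
```python
from h import *
tipgo(B[0]+[0,0,-.027])
```

```text
t 9.85 F [-0.4 -0.4  2. ] rot [ 3.135 -0.014  1.359] tip [ 0.598  -0.1153  0.0687] axis [0.011 0.    1.   ] shift cm [-0.02 -0.24  0.57]
```

{"method": "move_arm", "body": {
  "moves": "0 -0.15 0.1 0 0.5;0 -0.05 0.1 0 0.5;0 0 0.1 0 0.5;0 0 0.1 0 0.5"
}}

```text
clock: 10.25
ee_pos: [0.598, -0.1144, 0.1394]
tcp_rot: [3.134, -0.013, 1.359]
wrist_force: [-0.2, -0.5, 2.1]
opening: 0.186
```

Run:
```python
from h import *
tipgo(B[0]+[0,0,-.030])
```

```text
t 10.25 F [-0.2 -0.5  2.1] rot [ 3.134 -0.013  1.359] tip [ 0.596  -0.1149  0.0644] axis [0.01 0.   1.  ] shift cm [-0.02 -0.04  0.44]
```

{"method": "move_arm", "body": {
  "moves": "0 0 0.1 0 0.5;0 0 0.1 0 0.5;0 0 0.1 0 0.5;0 0 0.1 0 0.5"
}}

```text
clock: 10.65
ee_pos: [0.5981, -0.1144, 0.135]
tcp_rot: [3.134, -0.013, 1.359]
wrist_force: [0.3, 0.1, 2.4]
opening: 0.187
```

Bore A goes through: 30 mm down at only ~4 N. I push on toward the collar.

{"method": "move_arm", "body": {
  "moves": "0 0 0.3 0 0.5;0 -0.05 0.3 0 0.5;0 -0.05 0.3 0 0.5;0 -0.05 0.3 0 0.5;0 -0.05 0.3 0 0.5;0 -0.05 0.3 0 0.5"
}}

```text
clock: 11.25
ee_pos: [0.5959, -0.1139, 0.1155]
tcp_rot: [3.134, -0.013, 1.359]
wrist_force: [0.7, -0.4, 1.8]
opening: 0.182
```

Run:
```python
from h import *
tipgo(B[0]+[0,0,-.058])
```

```text
t 11.25 F [ 0.7 -0.4  1.8] rot [ 3.134 -0.013  1.359] tip [ 0.5939 -0.1144  0.0405] axis [0.01  0.001 1.   ] shift cm [-0.03  0.18  0.85]
```

{"method": "move_arm", "body": {
  "moves": "0 0.1 0.3 0 0.5;0 0 0.2 0 0.5;0 0 0.2 0 0.5;0 0 0.1 0 0.5;0 0 0.1 0 0.5;0 0 0 0 0.5"
}}

```text
clock: 11.85
ee_pos: [0.5972, -0.1142, 0.107]
tcp_rot: [3.133, -0.013, 1.36]
wrist_force: [0.6, 0.2, 0.5]
opening: 0.179
```

Run:
```python
from h import *
tipgo(B[0]+[0,0,-.058])
```

```text
t 11.85 F [0.6 0.2 0.5] rot [ 3.133 -0.013  1.36 ] tip [ 0.5953 -0.1148  0.032 ] axis [0.009 0.002 1.   ] shift cm [-0.01  0.04 -0.  ]
```

{"method": "move_arm", "body": {
  "moves": "0 0 0.15 0 0.5;0 0 0.15 0 0.5"
}}

```text
clock: 12.05
ee_pos: [0.598, -0.1146, 0.1068]
tcp_rot: [3.13, -0.012, 1.36]
wrist_force: [-1.2, 0.7, 10.9]
opening: 0.184
```

Collar contact: 10.9 N and z stopped at the predicted height. Bore A is done, so I withdraw.

{"method": "move_arm", "body": {
  "moves": "0 0 -0.5 0 0.5;0 0 -0.7 0 0.5;0 0 -0.7 0 0.5;0 0.05 -0.7 0 0.5;0 0.05 -0.7 0 0.5;0 0.05 -0.7 0 0.5;0 0.05 -0.7 0 0.5"
}}

```text
clock: 12.75
ee_pos: [0.5969, -0.1144, 0.1534]
tcp_rot: [3.138, -0.013, 1.36]
wrist_force: [1.1, -1.1, -0.8]
opening: 0.188
```

Run:
```python
from h import *
tipgo(B[0]+[0,0,.01])
```

```text
t 12.75 F [ 1.1 -1.1 -0.8] rot [ 3.138 -0.013  1.36 ] tip [ 0.5946 -0.1149  0.0785] axis [ 0.014 -0.     1.   ] shift cm [ 0.04  0.11 -2.15]
```

{"method": "move_arm", "body": {
  "moves": "0 0.1 -0.8 0 0.5;0 0 -0.8 0 0.5;0 0 -0.4 0 0.5;-1.5 0.85 0 0 0.5;-1.5 0.85 0 0 0.5;-1.5 0.85 0 0 0.5;-1.2 0.65 0 0 0.5;0 0 0 0 0.5"
}}

```text
clock: 13.55
ee_pos: [0.6198, -0.185, 0.1752]
tcp_rot: [3.135, -0.011, 1.359]
wrist_force: [0.0, 0.5, -2.1]
opening: 0.186
```

Run:
```python
from h import *
tipgo(B[1]+[0,0,.005])
```

```text
t 13.55 F [ 0.   0.5 -2.1] rot [ 3.135 -0.011  1.359] tip [ 0.6177 -0.1857  0.1002] axis [0.012 0.002 1.   ] shift cm [ 0.51 -0.33  0.53]
```

{"method": "move_arm", "body": {
  "moves": "0.5 -0.3 0.2 0 0.5;0 0 0.2 0 0.5;0 0 0 0 0.5;0 0 0 0 0.5"
}}

```text
clock: 13.95
ee_pos: [0.6166, -0.1782, 0.1695]
tcp_rot: [3.139, -0.014, 1.358]
wrist_force: [-0.7, -0.1, -1.3]
opening: 0.182
```

Run:
```python
from h import *
tipgo(B[1]+[0,0,-.01])
```

```text
t 13.95 F [-0.7 -0.1 -1.3] rot [ 3.139 -0.014  1.358] tip [ 0.6143 -0.1786  0.0945] axis [ 0.015 -0.001  1.   ] shift cm [-0.13  0.16  1.45]
```

{"method": "move_arm", "body": {
  "moves": "-0.1 0.1 0.2 0 0.5;0 0 0.3 0 0.5;0 0 0.3 0 0.5;0 0 0.3 0 0.5;0 0 0.2 0 0.5;0 0 0 0 0.5"
}}

```text
clock: 14.55
ee_pos: [0.6173, -0.1778, 0.1557]
tcp_rot: [3.139, -0.014, 1.36]
wrist_force: [0.1, -0.6, -1.3]
opening: 0.185
```

Run:
```python
from h import *
tipgo(B[1]+[0,0,-.02])
```

```text
t 14.55 F [ 0.1 -0.6 -1.3] rot [ 3.139 -0.014  1.36 ] tip [ 0.615  -0.1783  0.0807] axis [ 0.015 -0.001  1.   ] shift cm [-0.17  0.09  1.07]
```

{"method": "move_arm", "body": {
  "moves": "-0.1 0.05 0.15 0 0.5;0 0 0.15 0 0.5;0 0 0.15 0 0.5;0 0 0.15 0 0.5;0 0 0.15 0 0.5;0 -0.05 0.15 0 0.5;0 -0.05 0.15 0 0.5"
}}

```text
clock: 15.25
ee_pos: [0.6187, -0.1794, 0.1471]
tcp_rot: [3.133, -0.013, 1.36]
wrist_force: [-0.2, 0.7, 2.0]
opening: 0.184
```

Run:
```python
from h import *
tipgo(B[1]+[0,0,-.024])
```

```text
t 15.25 F [-0.2  0.7  2. ] rot [ 3.133 -0.013  1.36 ] tip [ 0.6168 -0.18    0.0721] axis [0.009 0.001 1.   ] shift cm [-0.04 -0.13  0.61]
```

Depth is 18 mm with the stopper sliding. I go on in 1 mm steps.

{"method": "move_arm", "body": {
  "moves": "0 -0.1 0.12 0 0.5;0 -0.05 0.12 0 0.5;0 0 0.12 0 0.5;0 0 0.1 0 0.5;0 0 0.1 0 0.5"
}}

```text
clock: 15.75
ee_pos: [0.6177, -0.1791, 0.1422]
tcp_rot: [3.131, -0.013, 1.36]
wrist_force: [-0.8, 0.1, 3.1]
opening: 0.18
```

Run:
```python
from h import *
tipgo(B[1]+[0,0,-.024])
```

```text
t 15.75 F [-0.8  0.1  3.1] rot [ 3.131 -0.013  1.36 ] tip [ 0.616  -0.1798  0.0672] axis [0.007 0.002 1.   ] shift cm [-0.03 -0.03  0.12]
```

Depth 22.8 mm, still sliding.

{"method": "move_arm", "body": {
  "moves": "0 0 0.1 0 0.5;0 0 0.1 0 0.5;0 0 0.1 0 0.5"
}}

```text
clock: 16.05
ee_pos: [0.619, -0.1794, 0.1404]
tcp_rot: [3.128, -0.012, 1.36]
wrist_force: [-0.4, 0.2, 7.8]
opening: 0.188
```

{"method": "move_arm", "body": {
  "moves": "0 -0.05 0.1 0 0.5;0 0 0.1 0 0.5"
}}

```text
clock: 16.25
ee_pos: [0.6202, -0.1798, 0.1404]
tcp_rot: [3.123, -0.012, 1.36]
wrist_force: [-0.3, 1.2, 5.3]
opening: 0.188
```

Bore B is blind: stopped at 24.5 mm under ~7 N. I withdraw and go to bore C.

{"method": "move_arm", "body": {
  "moves": "0 -0.1 -0.5 0 0.5;0 0 -0.7 0 0.5;0 0 -0.8 0 0.5;0 0 -0.9 0 0.5;0 0 -0.9 0 0.5;0 0 0 0 0.5;0 0 0 0 0.5"
}}

```text
clock: 16.95
ee_pos: [0.6165, -0.1795, 0.179]
tcp_rot: [3.129, -0.012, 1.36]
wrist_force: [-0.1, -0.8, -1.6]
opening: 0.184
```

Run:
```python
from h import *
tipgo(B[2]+[0,0,.008])
```

```text
t 16.95 F [-0.1 -0.8 -1.6] rot [ 3.129 -0.012  1.36 ] tip [ 0.6149 -0.1802  0.104 ] axis [0.006 0.002 1.   ] shift cm [-3.32 -5.87  0.49]
```

{"method": "move_arm", "body": {
  "moves": "-0.7 -1.2 0 0 0.5;-0.8 -1.5 0 0 0.5;-0.8 -1.5 0 0 0.5;-0.6 -0.9 0 0 0.5;-0.1 -0.2 0 0 0.5;0 0 0 0 0.5;0 0 0 0 0.5"
}}

```text
clock: 17.65
ee_pos: [0.552, -0.1986, 0.1761]
tcp_rot: [3.133, -0.013, 1.359]
wrist_force: [0.4, 0.2, -1.7]
opening: 0.185
```

Run:
```python
from h import *
tipgo(B[2]+[0,0,.004])
```

```text
t 17.65 F [ 0.4  0.2 -1.7] rot [ 3.133 -0.013  1.359] tip [ 0.5501 -0.1993  0.1011] axis [0.01  0.001 1.   ] shift cm [-0.1   0.08  0.71]
```

Aligned within 1.3 mm. I descend to ~8 mm depth, which is above the stopper.

{"method": "move_arm", "body": {
  "moves": "-0.1 0.05 0.2 0 0.5;0 0 0.3 0 0.5;0 0 0.3 0 0.5;0 0 0.3 0 0.5;0 0 0.3 0 0.5;0 0 0.3 0 0.5;0 0 0 0 0.5;0 0 0 0 0.5"
}}

```text
clock: 18.45
ee_pos: [0.5543, -0.1989, 0.1565]
tcp_rot: [3.134, -0.013, 1.361]
wrist_force: [0.6, 0.6, -1.9]
opening: 0.184
```

Run:
```python
from h import *
tipgo(B[2]+[0,0,-.02])
```

```text
t 18.45 F [ 0.6  0.6 -1.9] rot [ 3.134 -0.013  1.361] tip [ 0.5523 -0.1994  0.0815] axis [0.01  0.001 1.   ] shift cm [-0.13 -0.15  1.15]
```

{"method": "move_arm", "body": {
  "moves": "-0.1 -0.15 0.15 0 0.5;0 0 0.15 0 0.5;0 0 0.15 0 0.5;0 0 0.15 0 0.5;0 0 0.15 0 0.5;0 -0.05 0.15 0 0.5;0 -0.05 0.15 0 0.5"
}}

```text
clock: 19.15
ee_pos: [0.5538, -0.2, 0.1484]
tcp_rot: [3.127, -0.012, 1.361]
wrist_force: [-0.7, 0.4, 2.5]
opening: 0.184
```

Run:
```python
from h import *
tipgo(B[2]+[0,0,-.024])
```

```text
t 19.15 F [-0.7  0.4  2.5] rot [ 3.127 -0.012  1.361] tip [ 0.5524 -0.2008  0.0734] axis [0.004 0.003 1.   ] shift cm [ 0.   -0.18  0.74]
```

{"method": "move_arm", "body": {
  "moves": "0 -0.15 0.12 0 0.5;0 -0.05 0.12 0 0.5;0 0 0.12 0 0.5;0 0 0.12 0 0.5;0 0 0.12 0 0.5;0 0 0.1 0 0.5"
}}

```text
clock: 19.75
ee_pos: [0.552, -0.1996, 0.1412]
tcp_rot: [3.126, -0.012, 1.361]
wrist_force: [0.2, -0.3, 1.5]
opening: 0.185
```

Run:
```python
from h import *
tipgo(B[2]+[0,0,-.024])
```

```text
t 19.75 F [ 0.2 -0.3  1.5] rot [ 3.126 -0.012  1.361] tip [ 0.5506 -0.2004  0.0662] axis [0.003 0.003 1.   ] shift cm [0.01 0.   0.02]
```

{"method": "move_arm", "body": {
  "moves": "0 0 0.1 0 0.5;0 0 0.1 0 0.5;0 0 0.1 0 0.5;0 0 0.1 0 0.5"
}}

```text
clock: 20.15
ee_pos: [0.5521, -0.1996, 0.1367]
tcp_rot: [3.126, -0.012, 1.361]
wrist_force: [0.4, 0.4, 1.8]
opening: 0.181
```

Bore C is at 28 mm and still under 4 N, so it goes through. I push down.

{"method": "move_arm", "body": {
  "moves": "0 0 0.3 0 0.5;0 0 0.3 0 0.5;0 -0.03 0.3 0 0.5;0 -0.03 0.3 0 0.5;0 -0.03 0.3 0 0.5;0 -0.03 0.3 0 0.5"
}}

```text
clock: 20.75
ee_pos: [0.5513, -0.1995, 0.1173]
tcp_rot: [3.126, -0.012, 1.361]
wrist_force: [0.5, 0.0, 2.0]
opening: 0.184
```

Run:
```python
from h import *
tipgo(B[2]+[0,0,-.058])
```

```text
t 20.75 F [0.5 0.  2. ] rot [ 3.126 -0.012  1.361] tip [ 0.55   -0.2003  0.0423] axis [0.003 0.004 1.   ] shift cm [0.   0.06 1.03]
```

{"method": "move_arm", "body": {
  "moves": "0 0.05 0.3 0 0.5;0 0 0.3 0 0.5;0 0 0.2 0 0.5;0 0 0.2 0 0.5;0 0 0.15 0 0.5;0 0 0.15 0 0.5"
}}

```text
clock: 21.35
ee_pos: [0.553, -0.2003, 0.1067]
tcp_rot: [3.122, -0.01, 1.362]
wrist_force: [-2.2, 0.4, 9.8]
opening: 0.183
```

Collar contact in C at 9.8 N. I withdraw.

{"method": "move_arm", "body": {
  "moves": "0 -0.05 -0.5 0 0.5;0 0 -0.7 0 0.5;0 0 -0.8 0 0.5;0 0.05 -0.8 0 0.5;0 0.05 -0.8 0 0.5;0 0.05 -0.8 0 0.5;0 0.05 -0.8 0 0.5;0 0.05 -0.8 0 0.5"
}}

```text
clock: 22.15
ee_pos: [0.5516, -0.2001, 0.1681]
tcp_rot: [3.129, -0.012, 1.362]
wrist_force: [0.1, -0.1, -1.5]
opening: 0.185
```

{"method": "move_arm", "body": {
  "moves": "0 0 -1 0 0.5;0 0 -1 0 0.5;0 0 -1.2 0 0.5;0 0 -1.2 0 0.5;0 0 -1.2 0 0.5;0 0 -1 0 0.5;0 0 0 0 0.5;0 0 0 0 0.5"
}}

```text
clock: 22.95
ee_pos: [0.5515, -0.2012, 0.2427]
tcp_rot: [3.125, -0.011, 1.362]
wrist_force: [0.2, -0.4, -2.4]
opening: 0.184
```

Run:
```python
from h import *
tipgo([.4765,.262,.15])
```

```text
t 22.95 F [ 0.2 -0.4 -2.4] rot [ 3.125 -0.011  1.362] tip [ 0.5501 -0.2021  0.1677] axis [0.002 0.005 1.   ] shift cm [ 43.85 -16.88   1.95]
```

{"method": "move_arm", "body": {
  "moves": "2 -0.8 0 0 0.5;2.7 -1.05 0 0 0.5;2.7 -1.05 0 0 0.5;2.7 -1.05 0 0 0.5;2.7 -1.05 0 0 0.5;2.7 -1.05 0 0 0.5;2.7 -1.05 0 0 0.5;2.7 -1.05 0 0 0.5"
}}

```text
clock: 23.75
ee_pos: [0.512, 0.0244, 0.2374]
tcp_rot: [3.135, -0.01, 1.354]
wrist_force: [-0.4, -0.5, -0.7]
opening: 0.184
```

Run:
```python
from h import *
tipgo([.4765,.262,.15])
```

```text
t 23.75 F [-0.4 -0.5 -0.7] rot [ 3.135 -0.01   1.354] tip [0.5098 0.0236 0.1624] axis [0.012 0.004 1.   ] shift cm [22.55 -8.4   1.4 ]
```

{"method": "move_arm", "body": {
  "moves": "2.8 -1 0 0 0.5;2.8 -1 0 0 0.5;2.8 -1 0 0 0.5;2.8 -1 0 0 0.5;2.8 -1 0 0 0.5;2.5 -1 0 0 0.5;2 -0.8 0 0 0.5;1 -0.4 0 0 0.5"
}}

```text
clock: 24.55
ee_pos: [0.477, 0.2405, 0.2335]
tcp_rot: [-3.138, -0.007, 1.356]
wrist_force: [0.0, 0.4, -2.2]
opening: 0.182
```

{"method": "move_arm", "body": {
  "moves": "0 0 0 0 0.5;0 0 0 0 0.5"
}}

```text
clock: 24.75
ee_pos: [0.4763, 0.2407, 0.2326]
tcp_rot: [-3.137, -0.005, 1.359]
wrist_force: [-1.0, 0.4, -1.7]
opening: 0.185
```

Run:
```python
from h import *
tipgo([.4765,.262,.10])
```

```text
t 24.75 F [-1.   0.4 -1.7] rot [-3.137 -0.005  1.359] tip [0.4733 0.2398 0.1576] axis [0.024 0.006 1.   ] shift cm [ 2.21 -0.13  5.78]
```

{"method": "move_arm", "body": {
  "moves": "1.1 0 0.8 0 0.5;1.1 -0.1 0.8 0 0.5;0 0 1 0 0.5;0 0 1 0 0.5;0 0 1 0 0.5;0 0 0.8 0 0.5;0 0 0 0 0.5;0 0 0 0 0.5"
}}

```text
clock: 25.55
ee_pos: [0.4801, 0.2604, 0.1719]
tcp_rot: [-3.134, -0.001, 1.354]
wrist_force: [-0.4, -0.0, -1.8]
opening: 0.185
```

Run:
```python
from h import *
tipgo([.4765,.262,.072])
```

```text
t 25.55 F [-0.4 -0.  -1.8] rot [-3.134e+00 -1.000e-03  1.354e+00] tip [0.4768 0.2593 0.097 ] axis [0.028 0.009 1.   ] shift cm [ 0.26 -0.07  2.5 ]
```

{"method": "move_arm", "body": {
  "moves": "0.25 -0.1 0.3 0 0.5;0 0 0.5 0 0.5;0 0 0.5 0 0.5;0 0 0.5 0 0.5;0 0 0.5 0 0.5;0 0 0.4 0 0.5;0 0 0 0 0.5;0 0 0 0 0.5"
}}

```text
clock: 26.35
ee_pos: [0.4802, 0.2636, 0.1436]
tcp_rot: [-3.136, -0.003, 1.354]
wrist_force: [0.0, 0.2, -1.0]
opening: 0.185
```

Run:
```python
from h import *
tipgo([.4765,.262,.012]);tipgo([.4765,.262,.07],.032)
```

```text
t 26.35 F [ 0.   0.2 -1. ] rot [-3.136e+00 -3.000e-03  1.354e+00] tip [0.4771 0.2625 0.0687] axis [0.025 0.008 1.   ] shift cm [-0.08 -0.02  5.67]
t 26.35 F [ 0.   0.2 -1. ] rot [-3.136e+00 -3.000e-03  1.354e+00] tip [0.4786 0.263  0.1267] axis [0.025 0.008 1.   ] shift cm [-0.15 -0.15  5.67]
```

The tip is 0.8 mm from the hole axis and just inside. I lower it.

{"method": "move_arm", "body": {
  "moves": "-0.1 -0.1 0.5 0 0.5;0 0 0.6 0 0.5;0 0 0.6 0 0.5;0 0 0.6 0 0.5;0 0 0.6 0 0.5;0 0 0 0 0.5;0 0 0 0 0.5"
}}

```text
clock: 27.05
ee_pos: [0.4787, 0.2628, 0.1119]
tcp_rot: [-3.136, -0.002, 1.354]
wrist_force: [-0.2, 1.4, -1.0]
opening: 0.182
```

Run:
```python
from h import *
tipgo([.4765,.262,.012]);tipgo([.4765,.262,.07],.032)
```

```text
t 27.05 F [-0.2  1.4 -1. ] rot [-3.136e+00 -2.000e-03  1.354e+00] tip [0.4756 0.2617 0.037 ] axis [0.025 0.008 1.   ] shift cm [0.04 0.09 2.5 ]
t 27.05 F [-0.2  1.4 -1. ] rot [-3.136e+00 -2.000e-03  1.354e+00] tip [0.4771 0.2622 0.095 ] axis [0.025 0.008 1.   ] shift cm [-0.03 -0.04  2.5 ]
```

{"method": "move_arm", "body": {
  "moves": "0 0 0.5 0 0.5;0 0 0.5 0 0.5;0 0 0.5 0 0.5;0 0 0.4 0 0.5;0 0 0.3 0 0.5;0 0 0 0 0.5;0 0 0 0 0.5"
}}

```text
clock: 27.75
ee_pos: [0.4789, 0.263, 0.0882]
tcp_rot: [-3.137, -0.003, 1.354]
wrist_force: [0.8, 0.1, -1.4]
opening: 0.183
```

Run:
```python
from h import *
tipgo([.4765,.262,.07],.032)
```

```text
t 27.75 F [ 0.8  0.1 -1.4] rot [-3.137e+00 -3.000e-03  1.354e+00] tip [0.4773 0.2624 0.0712] axis [0.025 0.008 1.   ] shift cm [-0.06 -0.07  0.12]
```

{"method": "move_arm", "body": {
  "moves": "-0.05 -0.05 0.1 0 0.5;0 0 0.1 0 0.5;0 0 0 0 0.5"
}}

```text
clock: 28.05
ee_pos: [0.479, 0.2627, 0.0873]
tcp_rot: [-3.138, -0.003, 1.354]
wrist_force: [-0.8, 1.3, -2.4]
opening: 0.186
```

{"method": "move_arm", "body": {
  "moves": "0 0 0 0 2.5;0 0 0 0 3.5;0 0 0 0 5;0 0 0 0 6;0 0 0 0 6;0 0 0 0 6;0 0 0 0 6;0 0 0 0 6"
}}

```text
clock: 28.85
ee_pos: [0.4799, 0.2632, 0.088]
tcp_rot: [-3.14, -0.005, 1.354]
wrist_force: [-0.3, -0.1, 1.2]
opening: 0.635
```

{"method": "move_arm", "body": {
  "moves": "0 0 -0.5 0 6;0 0 -0.8 0 6;0 0 -1 0 6;0 0 -1 0 6;0 0 -1 0 6;0 0 -1 0 6;0 0 -1.5 0 6;0 0 -1.5 0 6"
}}

```text
clock: 29.65
ee_pos: [0.4794, 0.2626, 0.1772]
tcp_rot: [-3.14, -0.005, 1.354]
wrist_force: [0.1, 0.3, 0.7]
opening: 0.638
```

{"method": "move_arm", "body": {
  "moves": "1 -1 -1.5 0 6;3 -3 -1 0 6;3 -3 -1 0 6;3 -3 0 0 6;3 -3 0 0 6;0 0 0 0 6"
}}

```text
clock: 30.25
ee_pos: [0.3812, 0.4233, 0.2226]
tcp_rot: [3.135, -0.013, 1.348]
wrist_force: [0.4, -0.0, -0.2]
opening: 0.64
```

Run:
```python
from h import *
for c in('top','side'):
    cv2.imwrite(f'pics/{c}9.png',cams.get_image(c)[:,:,::-1])
    for l in("pin_grip","beaker","tube_jar"): print(c,l,[(round(d['p'],2),np.round(d['at'],4).tolist()) for d in cams.spot_point(l,c)][:2])
q=[cv2.resize(cv2.imread('pics/side9.png')[100:330,220:480],None,fx=1.5,fy=1.5),cv2.resize(cv2.imread('pics/top9.png')[80:310,200:460],None,fx=1.5,fy=1.5)]
cv2.imwrite('pics/f9.png',np.hstack(q))
```

```text
top pin_grip [(0.69, [0.5498, -0.1993, 0.0837]), (0.5, [0.4736, 0.2657, 0.1006])]
top beaker [(0.84, [0.4572, 0.0644, 0.0019])]
top tube_jar [(0.63, [0.6755, 0.083, 0.0021]), (0.63, [0.4566, 0.064, 0.0004])]
side pin_grip [(0.34, [0.4724, 0.2592, 0.069])]
side beaker [(0.75, [0.4578, 0.0622, 0.0005])]
side tube_jar [(0.84, [0.6775, 0.0833, -0.0003]), (0.64, [0.4578, 0.0625, 0.001])]
```

View pics/f9.png

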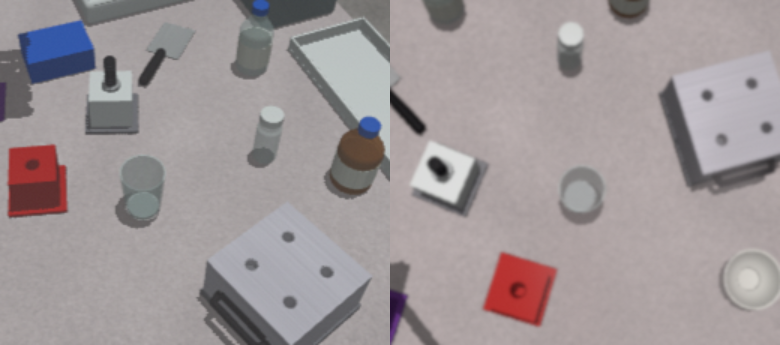

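The last view shows the pin upright in the white stand at (110,75) left and (440,168) right. The beaker at (142,188) and the jar at (270,135) are where they were. I compare the pin patch with the start picture and hand in.

Run:
```python
from h import *
from station import workorder
g=[]
for n in(0,9):
    im=cv2.imread(f'pics/side{n}.png',0)[133:165,280:306].astype(np.uint8);ys,xs=np.nonzero(im<75);g.append((xs.mean(),ys.mean(),ys.min(),len(xs)))
print(np.round(g,2))
d=np.subtract(g[1],g[0])
if abs(d[:2]).max()<1.5 and abs(d[2])<=1: print(workorder.finish_job())
```

```text
[[ 10.07  12.92   0.   168.  ]
 [ 10.48  12.76   0.   172.  ]]
the job is handed in; nothing more can be done
None
```

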